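Stroke the makeup mirror's light up to full

ROBOT

A 6-joint arm with a two-finger parallel gripper is mounted at the origin on the work surface. World frame = base frame: x ahead of the robot, y to its left, z up, the work surface at z = 0. Lengths are in m, angles in rad, forces in N, time in s.
With the tool pointing down it reaches from about 0.325 to 0.9 m from the base axis. Payload 3.5 kg.
Tool frame: the origin (TCP) lies midway between the tips of the shut fingers; the grasp point (between the pads) lies robot.hold_point_z behind it (robot.hold_point_z is the distance from the TCP to the grasp point, in m); z points along the fingers, y is the line along which they close (so a half turn about z gives the same grasp; the last joint's range is limited). The gripper opens to 85 mm and grips with 20 to 120 N. Pads are 22 mm wide; open, the fingers measure 114 mm over their backs; the gripper's body (76 mm by 85 mm) begins 54 mm behind the grasp point. The pads swing forward as they close: fully open they stand 13 mm farther back than shut.
Start: joints at [-1.228, 0.276, -0.026, 1.268, 0, 1.467], TCP at [0.269, -0.564, 0.231] pointing down, gripper open.
Joint ranges: [-3.12, 3.12], [-0.85, 1.88], [-1.08, 1.24], [-1.95, 2.15], [-1.57, 1.53], [-3.14, 3.14]. Speed limits (rad/s): [2.57, 2.57, 3.14, 3.14, 3.14, 3.14].

INTERFACE

Orientations are given as a unit quaternion [x, y, z, w].
In Python, from station import robot gives the robot as it stands.
- The arm moves only by the tool drive_tool, never from a script. Its argument "commands" is a list of rows, each a list of 7 numbers: the turn, a rotation vector about the tool's x, y, z in units of 90 degrees (1.0 is 90 degrees), then the shift along the tool's x, y, z in units of 250 mm (1.0 is 250 mm), then the closure, from -1 (fully open) to 1 (shut). A call has exactly 8 rows; each row is the pose to reach, as a shift and turn from the pose commanded when the call began, along the tool's axes at that moment; what a row does not reach only later rows make up. A row lasts 1/12 s, in which the tool goes at most 41.7 mm and 7.16 degrees, less where a joint would pass 70% of its speed; a pose out of reach is approached as far as the arm can. A call with a number of a shift or a turn outside -1 to 1 is refused whole. A call with a gripper value outside its range is refused whole. The fingers move at their own pace and stop on an object; "squeeze" is the grip in N (left out, the last holds). Time passes only in rows, so rows that repeat a pose let the fingers close, or fill a call up. It gives the time, the measured TCP pose, the force, the opening and the grip force at its end, in the units of the state.
- robot.get_obs(): the state, without advancing time (a new reading comes with each control period).
- robot.capture(name): name is "scene" or "top"; returns a dict with "pixels" (420x560x3 uint8, red, green, blue), "fx", "fy", "cx", "cy" (pixels), "origin" and "orientation" of the camera in the world. Camera axes: x right, y up, looking along -z (the intrinsics and any distortion apply to the point x, -y, -z); pixel columns grow to the right and rows downward; lengths in m; the calibration is good to about 2 mm. A picture is of the moment at which its call begins. There is no depth.
- robot.hand_in(): hands the job in; it is judged then, once.
Trained networks look in the newest picture that a camera, given by its name, has taken for a name from the list of things; names that differ only in an ending like _2 or _b are one class to them, and where a whole thing is asked for, a point or a joint stands for the part that bears it (a point fixed in the world has none). Each returns a list of dicts, best first, with "score" (0 to 1); they miss things now and then, are a little off and sometimes report something else, mostly with a low value. They report only what shows in the picture. A call takes as long as a camera call.
- robot.outline_of(camera, query): "mask" (420x560 bool, what is visible of it).
- robot.landmark_of(camera, query): "centre" ([x, y, z] in m, in world coordinates, good to about 4 mm: a listed point, or the origin of a listed thing).
The state is a dict: "time_s": time; "joints": joint angles; "joint_vel": joint speeds; "joint_efforts": joint torques, N m; "position": TCP position; "tool_rot": TCP orientation; "ft_force": force on the tool from outside, world axes, zero at the start; "wrist_torque": the same for the moment, N m; "width": finger opening in m; "finger_force": force on a finger pad.
Only numpy, scipy, OpenCV 4.12 (cv2) and the standard library are available. Lean on these libraries where they do the work, as an engineer would, in place of code of your own. Each camera call takes 0.05 s, during which the arm holds its last target. There are 200 camera calls.

TASK

Bring the makeup mirror's light up to full: push the red toggle lever on its base fully over towards the mirror side (on), then, with the fingers shut, stroke lightly along the curved touch strip from the smallest dot over each dot in turn to the largest. Finish while holding the fingertips lightly on the largest dot alone, leaving them there. Only touch and push: lift nothing, press the strip gently, and leave the mirror base and all the cosmetics where they stand.

Things in the scene. Friction and masses are not known exactly. Their poses are not given: they have to be found in the camera images.
- mirror: makeup mirror: loose white base 210 x 350 x 22 mm (2.6 kg), with a mirror 210 mm wide, 160 mm tall leaning back from its far edge. Origin: centre of the base's underside; x points from strip to glass (far side), y to the left seen from the robot, z up. The glass stands 88 mm along x from the origin, about 100 mm beyond the strip's ends
- toggle (a joint): red toggle lever on the right end of the mirror's base. 0: leans 0.5 rad towards the robot (off); 1.0: leans 0.5 rad towards the mirror side (fully on), where it meets its stop. It turns about the base's y axis, needs about 1 to 3 N at the tip and stays where it is left
- toggle_tip (a point): centre of the red ball (26 mm across) on the toggle lever's end, 45 mm from the pivot; the rod below it is 10 mm thick. The pivot is 44 mm above the table; its block (70 mm along x, 50 mm wide) ends 47 mm above the table. The ball travels 43 mm along the base's x axis from off to fully on, 84 mm above the table at both ends, 89 mm in the middle
- strip (a joint): how far the touch strip is pressed down (m): 0 free, 0.007 bottomed. Sprung: about 0.4 N to start it, 5.3 N at the bottom; it springs back. It sinks as one piece wherever touched, its five pieces with it. It feels a touch of 0.2 N; a fingertip lying over two pieces touches both. The dots lie on an arc of radius 130 mm, 20 degrees (45 mm) apart, bulging towards the robot
- dot1: piece 1 of 5 of the dark curved touch strip on the mirror's base, with a cream dot 6 mm across (the smallest, at the left end). The piece is 34 mm wide across the strip, 44 mm long along it. Origin: the dot's centre on the level top face, 34 mm above the table and 12 mm above the base; z up, y along the strip
- dot2: piece 2 of 5 of the dark curved touch strip on the mirror's base, with a cream dot 10 mm across. The piece is 34 mm wide across the strip, 44 mm long along it. Origin: the dot's centre on the level top face, 34 mm above the table and 12 mm above the base; z up, y along the strip
- dot3: piece 3 of 5 of the dark curved touch strip on the mirror's base, with a cream dot 14 mm across. The piece is 34 mm wide across the strip, 44 mm long along it. Origin: the dot's centre on the level top face, 34 mm above the table and 12 mm above the base; z up, y along the strip
- dot4: piece 4 of 5 of the dark curved touch strip on the mirror's base, with a cream dot 18 mm across. The piece is 34 mm wide across the strip, 44 mm long along it. Origin: the dot's centre on the level top face, 34 mm above the table and 12 mm above the base; z up, y along the strip
- dot5: piece 5 of 5 of the dark curved touch strip on the mirror's base, with a cream dot 22 mm across (the largest, at the right end, next to the toggle). The piece is 34 mm wide across the strip, 44 mm long along it. Origin: the dot's centre on the level top face, 34 mm above the table and 12 mm above the base; z up, y along the strip
- polish_coral: coral nail polish bottle, 30 mm wide, 70 mm tall with a black cap, standing in the pink tray; bystander
- polish_plum: dark plum nail polish bottle, 30 mm wide, 70 mm tall with a black cap, standing in the pink tray; bystander
- pusher: steel cuticle pusher, 125 mm long, 8 mm thick, lying in the pink tray; bystander
- lipstick: brass lipstick tube, 20 mm wide, 55 mm tall, standing loose on the mirror's base between touch strip and mirror glass; origin at the centre of its underside; bystander
- brush_cup: rose-gold cup of makeup brushes, 68 mm wide, 145 mm tall with the brushes, standing in the clear caddy; bystander
- compact: round brass powder compact, 68 mm wide, 14 mm thick, lying in the clear caddy; bystander

How it is judged:
By the outcome, as a careful person would: the job done as asked, in the order asked, and still so for the second after the job is handed in, while the arm keeps its last pose, push and grip.
It also fails if it takes over 48 s, if anything falls off the work surface, if the arm or the gripper's body presses on something with over 40 N, if the wrist force passes 120 N, or if a joint passes its speed limit or range.

## Working session

There is one attempt and no reset: what is moved stays moved. The work goes in short steps, Python scripts to look and compute and a tool call to move; the robot and the scene stay as the last step left them, time stands still between calls to the robot, and variables do not carry over. Pictures are saved under pics/ and viewed, at most 10 in all, crops included, and the job is handed in when it is done.

Besides the shell and the picture viewer there is one more tool, called after "Call:" as name(argument=value, ...), one argument or row to a line, values as JSON. drive_tool: Moves the arm, as the interface text tells. Its arguments: {"type":"object","properties":{"commands":{"type":"array","items":{"type":"array","items":{"type":"number"}}},"squeeze":{"type":"number"}},"required":["commands"]}

```bash
ls; mkdir -p pics; python3 - <<'E'
from station import robot
import cv2,numpy as np
o=robot.get_obs()
for k in('time_s','position','tool_rot','ft_force','width'):print(k,o[k])
print(robot.hold_point_z)
for c in('scene','top'):
    p=robot.capture(c);cv2.imwrite(f'pics/{c}0.png',p['pixels'][:,:,::-1])
    print(c,p['origin'],p['orientation'])
    for q in['mirror','toggle_tip','dot1','dot2','dot3','dot4','dot5','lipstick','brush_cup','polish_coral','compact']:
        r=robot.landmark_of(c,q)
        print(q,[(np.round(d['centre'],4).tolist(),round(d['score'],2)) for d in r[:2]])
E
```

```text
pics
time_s 0.0
position [ 0.26921557 -0.56320937  0.23016196]
tool_rot [ 9.75259194e-01  2.21061761e-01 -1.43332603e-04 -1.08681621e-03]
ft_force [-0.19968918 -0.59999525 -0.48269892]
width 0.08550787113824414
0.0187
scene [ 1.69244768 -0.21970298  0.90201587] [0.35261079 0.30303159 0.56039302 0.6854175 ]
mirror [([0.558, 0.0173, -0.0016], 0.76)]
toggle_tip [([0.5712, -0.1259, 0.0858], 0.46)]
dot1 [([0.5481, -0.049, 0.0309], 0.56), ([0.5127, -0.0177, 0.0334], 0.53)]
dot2 [([0.5481, -0.049, 0.0309], 0.56), ([0.5127, -0.0177, 0.0334], 0.53)]
dot3 [([0.5481, -0.049, 0.0309], 0.56), ([0.5127, -0.0177, 0.0334], 0.53)]
dot4 [([0.5481, -0.049, 0.0309], 0.56), ([0.5127, -0.0177, 0.0334], 0.53)]
dot5 [([0.5481, -0.049, 0.0309], 0.56), ([0.5127, -0.0177, 0.0334], 0.53)]
lipstick []
brush_cup [([0.5574, 0.4141, 0.0063], 0.67)]
polish_coral [([0.4316, -0.3672, 0.0021], 0.51)]
compact [([0.4515, 0.3958, 0.0034], 0.62)]
top [ 0.31459207 -0.01751984  1.04532712] [ 0.08004804 -0.07174445 -0.65710054  0.74609914]
mirror [([0.5594, 0.0172, -0.0009], 0.82)]
toggle_tip [([0.576, -0.125, 0.0843], 0.66)]
dot1 [([0.5483, -0.0489, 0.0326], 0.69), ([0.4927, 0.021, 0.0319], 0.64)]
dot2 [([0.5483, -0.0489, 0.0326], 0.69), ([0.4927, 0.021, 0.0319], 0.64)]
dot3 [([0.5483, -0.0489, 0.0326], 0.69), ([0.4927, 0.021, 0.0319], 0.64)]
dot4 [([0.5483, -0.0489, 0.0326], 0.69), ([0.4927, 0.021, 0.0319], 0.64)]
dot5 [([0.5483, -0.0489, 0.0326], 0.69), ([0.4927, 0.021, 0.0319], 0.64)]
lipstick [([0.58, 0.0579, 0.0219], 0.55)]
brush_cup [([0.5543, 0.4137, 0.0055], 0.85)]
polish_coral [([0.4309, -0.3639, 0.0061], 0.63)]
compact [([0.4543, 0.3937, 0.0021], 0.92)]
```

View pics/top0.png

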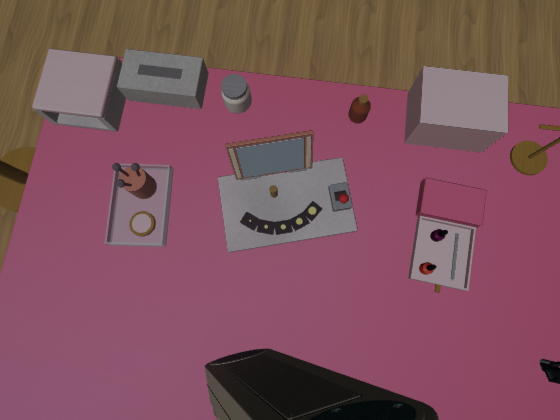

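View pics/scene0.png

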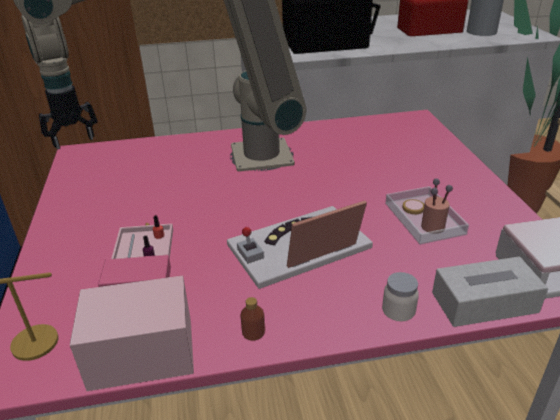

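```bash
python3 - <<'E'
from station import robot
import numpy as np
P=[]
for c in('top','scene'):
    p=robot.capture(c)
    print({k:p[k] for k in p if k!='pixels'})
    for d in robot.landmark_of(c,'dot1'):print(c,np.round(d['centre'],4),round(d['score'],2))
E
```

```text
{'fx': 390.389069345692, 'fy': 390.389069345692, 'cx': 289.40499520329246, 'cy': 210.3673881115713, 'origin': array([ 0.31459207, -0.01751984,  1.04532712]), 'orientation': array([ 0.08004804, -0.07174445, -0.65710054,  0.74609914])}
top [ 0.513  -0.0193  0.0289] 0.62
top [0.4978 0.1102 0.0316] 0.61
top [0.4883 0.0655 0.0352] 0.6
top [0.4901 0.0222 0.03  ] 0.56
{'fx': 525.0353337550561, 'fy': 525.0353337550561, 'cx': 284.21983469291513, 'cy': 214.88589880345964, 'origin': array([ 1.69244768, -0.21970298,  0.90201587]), 'orientation': array([0.35261079, 0.30303159, 0.56039302, 0.6854175 ])}
scene [ 0.5709 -0.1261  0.0859] 0.72
scene [ 0.5485 -0.0512  0.0351] 0.66
scene [0.4892 0.0642 0.0313] 0.6
scene [0.4943 0.0201 0.0319] 0.59
scene [ 0.5128 -0.0191  0.0287] 0.47
```

Top view: the dots run from smallest at (249,221) through (265,227), (283,227) and (299,221) to largest at (312,211). The red ball is at (344,199), the lipstick at (274,190) and the glass at about (270,158). The networks' points agree with this. Next I fit the arc and set up a helper for the move numbers.

```bash
cat >h.py <<'E'
from station import robot
import numpy as np
from scipy.spatial.transform import Rotation as R
def down(yaw): # tool x at world yaw, z down
    return R.from_euler('z',yaw,degrees=True)*R.from_euler('x',180,degrees=True)
def rows(pts,base=None):
    """pts: list of (x,y,z,yawdeg) -> rows relative to the present pose"""
    o=robot.get_obs(); p=np.array(o['position']);q=R.from_quat(o['tool_rot'])
    for x,y,z,w in pts:
        t=(q.inv()*down(w)).as_rotvec()/(np.pi/2); s=q.inv().apply(np.array([x,y,z])-p)/.25
        print(np.round(np.r_[t,s],3).tolist())
def st():
    o=robot.get_obs();q=R.from_quat(o['tool_rot']);x=q.apply([1,0,0])
    print(round(o['time_s'],2),np.round(o['position'],4),'yaw',round(np.degrees(np.arctan2(x[1],x[0])),1),'z',np.round(q.apply([0,0,1]),3),'F',np.round(o['ft_force'],2),'w',round(o['width'],4),'j',np.round(o['joints'],2))
E
python3 - <<'E'
from h import *
from scipy.optimize import least_squares
D={'top':[],'scene':[]};B=[]
import cv2
for i in range(3):
  for c in D:
    p=robot.capture(c)
    D[c]+= [d['centre'] for d in robot.landmark_of(c,'dot3') if d['score']>.3 and d['centre'][2]<.06]
    B+=[(c,np.round(d['centre'],4)) for d in robot.landmark_of(c,'toggle_tip')[:1]]
pts=np.array(D['top']+D['scene'])
def dots(v):
    a=np.radians([40,20,0,-20,-40]);  # left..right
    return v[:2]+.13*np.c_[-np.cos(v[2]+0*a)*np.cos(a)-np.sin(v[2])*np.sin(a),-np.sin(v[2])*np.cos(a)+np.cos(v[2])*np.sin(a)]
def res(v):
    d=np.linalg.norm(pts[:,None,:2]-dots(v)[None],axis=2); i=d.argmin(1)
    return (pts[:,:2]-dots(v)[i]).ravel()
s=least_squares(res,[.617,.06,.305],loss='soft_l1',f_scale=.004)
print(len(pts),np.degrees(s.x[2]),s.x[:2],'rms',np.sqrt((res(s.x)**2).mean()),pts[:,2].mean())
print(np.round(dots(s.x),4));
# bright dot centroids in the top picture, cast on z=0.034
p=robot.capture('top');q=R.from_quat(p['orientation'])
hsv=cv2.cvtColor(p['pixels'],cv2.COLOR_RGB2HSV)
K=lambda X:(lambda c:(p['cx']+p['fx']*c[0]/-c[2],p['cy']-p['fy']*c[1]/-c[2]))(q.inv().apply(X-p['origin']))
for d in dots(s.x):
    u,v=K(np.r_[d,.034]);print('pix',round(u,1),round(v,1),end=' ')
    r=p['pixels'][int(v)-6:int(v)+8,int(u)-6:int(u)+8].astype(float);w=np.clip(r[:,:,1]-90,0,None)
    if w.sum()>0:
        yy,xx=np.mgrid[:14,:14];uu=int(u)-6+(w*xx).sum()/w.sum()+.0;vv=int(v)-6+(w*yy).sum()/w.sum()
        ray=q.apply([(uu-p['cx'])/p['fx'],-(vv-p['cy'])/p['fy'],-1]);X=p['origin']+ray*(.034-p['origin'][2])/ray[2];print(round(uu,1),round(vv,1),np.round(X,4))
for b in B:print(*b)
rows([(.25,-.3,.2,17.5)]);st()
E
```

```text
27 17.35683336270595 [0.61616238 0.05947954] rms 0.0018413512737165104 0.03197777777777778
[[ 0.4962  0.1095]
 [ 0.4863  0.0655]
 [ 0.4921  0.0207]
 [ 0.5128 -0.0194]
 [ 0.546  -0.05  ]]
pix 249.6 219.6 250.2 216.9 [0.5038 0.1092 0.034 ]
pix 265.6 225.4 267.0 222.9 [0.4934 0.0627 0.034 ]
pix 282.8 225.4 282.0 223.9 [0.4956 0.0233 0.034 ]
pix 298.9 219.6 297.6 218.8 [ 0.5143 -0.0157  0.034 ]
pix 311.8 208.8 311.2 208.4 [ 0.5469 -0.0482  0.034 ]
top [ 0.5749 -0.1253  0.0847]
scene [ 0.5737 -0.1274  0.0881]
top [ 0.5767 -0.1242  0.0853]
scene [ 0.573  -0.1231  0.0901]
top [0.4852 0.0657 0.0344]
scene [ 0.5725 -0.1253  0.0882]
[0.0, -0.0, 0.089, 0.385, -0.986, 0.125]
2.35 [ 0.2695 -0.5639  0.2313] yaw 25.5 z [ 0. -0. -1.] F [0.53 0.65 1.1 ] w 0.0855 j [-1.23  0.28 -0.03  1.27  0.    1.47]
```

```bash
python3 -c "
from h import *
rows([(.38,-.36,.23,17.4),(.51,-.1452,.17,17.4),(.51,-.1452,.075,17.4)])"
```

```text
[0.0, -0.0, 0.09, 0.751, -0.545, 0.005]
[0.0, -0.0, 0.09, 1.59, -1.096, 0.245]
[0.0, -0.0, 0.09, 1.59, -1.096, 0.625]
```

Call:
drive_tool(
  commands=[
    [0,0,0.09,0.1,-0.08,0,1],
    [0,0,0.09,0.2,-0.16,0,1],
    [0,0,0.09,0.32,-0.24,0,1],
    [0,0,0.09,0.44,-0.32,0,1],
    [0,0,0.09,0.55,-0.4,0,1],
    [0,0,0.09,0.65,-0.48,0,1],
    [0,0,0.09,0.72,-0.53,0,1],
    [0,0,0.09,0.75,-0.545,0,1],
  ],
  squeeze=20,
)

```text
time_s: 3.02
position: [0.3806, -0.3572, 0.2314]
tool_rot: [0.988, 0.153, 0.0, -0.001]
ft_force: [0.1, 1.0, 0.8]
width: -0.0001
finger_force: 0.0
```

```bash
python3 -c "
from h import *
st();rows([(.51,-.1452,.16,17.4),(.51,-.1452,.075,17.4)])"
```

```text
3.02 [ 0.3806 -0.3572  0.2314] yaw 17.6 z [ 0.     0.001 -1.   ] F [0.06 0.99 0.82] w -0.0001 j [-0.88  0.09 -0.25  1.23  0.    1.96]
[-0.001, -0.0, 0.002, 0.75, -0.651, 0.287]
[-0.001, -0.0, 0.002, 0.749, -0.651, 0.627]
```

Call:
drive_tool(
  commands=[
    [0,0,0,0.11,-0.1,0.02,1],
    [0,0,0,0.22,-0.2,0.06,1],
    [0,0,0,0.34,-0.3,0.11,1],
    [0,0,0,0.46,-0.4,0.16,1],
    [0,0,0,0.57,-0.5,0.21,1],
    [0,0,0,0.67,-0.58,0.25,1],
    [0,0,0,0.73,-0.635,0.28,1],
    [0,0,0,0.75,-0.65,0.29,1],
  ],
)

```text
time_s: 3.68
position: [0.5107, -0.1466, 0.1575]
tool_rot: [0.988, 0.153, -0.001, -0.001]
ft_force: [-0.7, 0.0, 0.5]
width: 0.0
finger_force: 0.0
```

```bash
python3 -c "
from h import *
st();rows([(.51,-.1452,.075,17.4),(.5454,-.1341,.075,17.4)])"
```

```text
3.68 [ 0.5107 -0.1466  0.1575] yaw 17.6 z [-0.001  0.001 -1.   ] F [-0.74  0.03  0.46] w 0.0 j [-0.4   0.16 -0.33  1.08  0.    2.43]
[-0.001, 0.001, 0.003, -0.001, -0.006, 0.33]
[-0.001, 0.001, 0.003, 0.148, -0.005, 0.33]
```

Descend behind the ball, then check forces there.

Call:
drive_tool(
  commands=[
    [0,0,0,0,-0.005,0.08,1],
    [0,0,0,0,-0.005,0.16,1],
    [0,0,0,0,-0.005,0.24,1],
    [0,0,0,0,-0.005,0.3,1],
    [0,0,0,0,-0.005,0.33,1],
    [0,0,0,0,-0.005,0.33,1],
    [0,0,0,0,-0.005,0.33,1],
    [0,0,0,0,-0.005,0.33,1],
  ],
)

```text
time_s: 4.35
position: [0.5107, -0.1486, 0.0775]
tool_rot: [0.988, 0.151, 0.001, 0.001]
ft_force: [-0.7, 0.3, 0.2]
width: -0.0002
finger_force: 0.0
```

```bash
python3 - <<'E'
from h import *
import cv2
st();rows([(.5511,-.1324,.075,17.4),(.5921,-.1195,.075,17.4)])
for c in('scene',):
    p=robot.capture(c)['pixels'][170:300,180:380,::-1];cv2.imwrite('pics/s1.png',cv2.resize(p,None,fx=4,fy=4,interpolation=2))
E
```

```text
4.35 [ 0.5107 -0.1486  0.0775] yaw 17.4 z [ 0.002 -0.001 -1.   ] F [-0.72  0.29  0.21] w -0.0002 j [-0.4   0.24 -0.42  0.9  -0.    2.43]
[0.001, -0.001, 0.0, 0.173, -0.014, 0.01]
[0.001, -0.001, 0.0, 0.345, -0.014, 0.011]
```

View pics/s1.png

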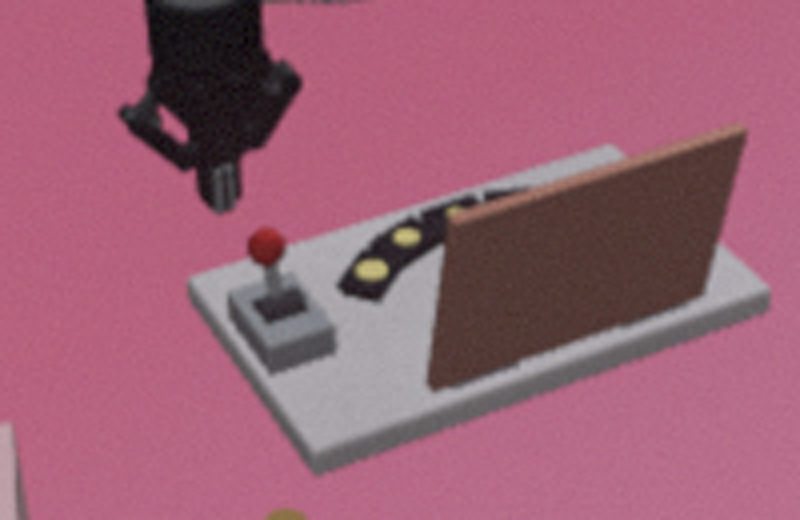

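The crop shows the shut fingers at (225,190), behind the ball at (267,245), with the lever leaning towards the robot and the block clear. I push now.

Call:
drive_tool(
  commands=[
    [0,0,0,0.08,-0.014,0,1],
    [0,0,0,0.14,-0.014,0,1],
    [0,0,0,0.17,-0.014,0,1],
    [0,0,0,0.2,-0.014,0,1],
    [0,0,0,0.23,-0.014,0,1],
    [0,0,0,0.26,-0.014,0,1],
    [0,0,0,0.29,-0.014,0,1],
    [0,0,0,0.31,-0.014,0,1],
  ],
)

```text
time_s: 5.07
position: [0.5835, -0.121, 0.0764]
tool_rot: [0.988, 0.152, 0.0, -0.0]
ft_force: [-0.5, -1.8, 1.1]
width: -0.0001
finger_force: 0.8
```

```bash
python3 - <<'E'
from h import *
st();rows([(.5921,-.1195,.0765,17.4)])
robot.capture('top');robot.capture('scene')
for c in('scene','top'):
    for q in('toggle_tip','mirror'):print(c,q,[np.round(d['centre'],4) for d in robot.landmark_of(c,q)[:1]])
E
```

```text
5.07 [ 0.5835 -0.121   0.0764] yaw 17.4 z [ 0.001  0.    -1.   ] F [-0.53 -1.8   1.11] w -0.0001 j [-0.31  0.35 -0.28  0.94  0.    2.52]
[0.0, -0.0, 0.0, 0.035, 0.005, -0.001]
scene toggle_tip [array([ 0.6055, -0.1174,  0.088 ])]
scene mirror [array([ 0.5578,  0.019 , -0.0006])]
top toggle_tip []
top mirror [array([0.5623, 0.0161, 0.0019])]
```

Call:
drive_tool(
  commands=[
    [0,0,0,0.01,0.003,0,1],
    [0,0,0,0.018,0.003,0,1],
    [0,0,0,0.024,0.003,0,1],
    [0,0,0,0.028,0.003,0,1],
    [0,0,0,0.032,0.003,0,1],
    [0,0,0,0.036,0.003,0,1],
    [0,0,0,0.036,0.003,0,1],
    [0,0,0,0.036,0.003,0,1],
  ],
)

```text
time_s: 6.03
position: [0.589, -0.1195, 0.0756]
tool_rot: [0.988, 0.151, -0.003, 0.0]
ft_force: [-5.9, -2.5, 0.2]
width: -0.0
finger_force: 3.1
```

```bash
python3 - <<'E'
from h import *
st();rows([(.5921,-.1195,.0765,17.4)])
robot.capture('top');robot.capture('scene')
for c in('scene','top'):
    for q in('toggle_tip','mirror'):print(c,q,[np.round(d['centre'],4) for d in robot.landmark_of(c,q)[:1]])
E
```

```text
6.03 [ 0.589  -0.1195  0.0756] yaw 17.4 z [-0.005 -0.001 -1.   ] F [-5.92 -2.47  0.19] w -0.0 j [-0.31  0.36 -0.26  0.95 -0.    2.53]
[-0.0, 0.003, 0.0, 0.012, 0.004, -0.003]
scene toggle_tip [array([ 0.6095, -0.1156,  0.085 ])]
scene mirror [array([5.575e-01, 2.210e-02, 3.000e-04])]
top toggle_tip []
top mirror [array([0.5614, 0.0156, 0.    ])]
```

Call:
drive_tool(
  commands=[
    [0,0,0,0.004,0,0,1],
    [0,0,0,0.004,0,0,1],
    [0,0,0,0.004,0,0,1],
    [0,0,0,0.004,0,0,1],
    [0,0,0,0.004,0,0,1],
    [0,0,0,0.004,0,0,1],
    [0,0,0,0.004,0,0,1],
    [0,0,0,0.004,0,0,1],
  ],
)

```text
time_s: 7.0
position: [0.5891, -0.1195, 0.0756]
tool_rot: [0.989, 0.151, -0.003, 0.0]
ft_force: [-7.3, -2.5, 2.3]
width: -0.0001
finger_force: 4.1
```

```bash
python3 - <<'E'
from h import *
import cv2
st()
p=robot.capture('scene')['pixels'][200:290,210:330,::-1];cv2.imwrite('pics/s2.png',cv2.resize(p,None,fx=6,fy=6,interpolation=2))
E
```

```text
7.0 [ 0.5891 -0.1195  0.0756] yaw 17.4 z [-0.007 -0.002 -1.   ] F [-7.31 -2.45  2.34] w -0.0001 j [-0.31  0.36 -0.26  0.95 -0.    2.53]
```

View pics/s2.png

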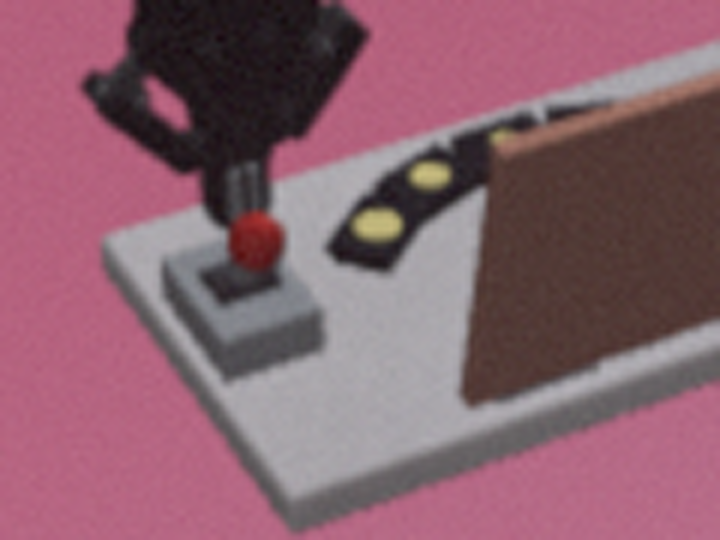

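The force rose with no further travel, and the crop shows the lever leaning to the mirror side with the ball at (257,240), so it is at its stop. I back off, lift and turn for the strip.

Call:
drive_tool(
  commands=[
    [0,0,0,-0.06,0,0,1],
    [0,0,0,-0.15,0,0,1],
    [0,0,0,-0.24,0,-0.02,1],
    [0,0,-0.08,-0.26,0,-0.12,1],
    [0,0,-0.16,-0.26,0,-0.22,1],
    [0,0,-0.24,-0.26,-0.02,-0.28,1],
    [0,0,-0.32,-0.26,-0.08,-0.3,1],
    [0,0,-0.4,-0.26,-0.16,-0.3,1],
  ],
)

```text
time_s: 7.72
position: [0.522, -0.1015, 0.1547]
tool_rot: [0.893, 0.45, 0.003, 0.003]
ft_force: [-0.1, -0.7, 0.2]
width: -0.0002
finger_force: 0.0
```

```bash
python3 - <<'E'
from h import *
st();rows([(.4962,.1095,.1,148)])
robot.capture('scene');robot.capture('top')
for c in('scene','top'):
    for q in('toggle_tip','mirror','dot3'):print(c,q,[np.round(d['centre'],4) for d in robot.landmark_of(c,q)])
E
```

```text
7.72 [ 0.522  -0.1015  0.1547] yaw 53.5 z [ 0.009 -0.002 -1.   ] F [-0.11 -0.67  0.24] w -0.0002 j [-0.31  0.16 -0.34  1.06  0.    1.89]
[0.006, 0.003, -1.05, 0.616, -0.587, 0.216]
scene toggle_tip [array([ 0.608 , -0.1153,  0.0853])]
scene mirror [array([0.5576, 0.0182, 0.0027])]
scene dot3 [array([ 0.5139, -0.0196,  0.0327]), array([ 0.5477, -0.0504,  0.032 ]), array([0.4921, 0.0207, 0.0355]), array([0.4859, 0.065 , 0.0314])]
top toggle_tip [array([0.564 , 0.0175, 0.0021])]
top mirror [array([0.4909, 0.0213, 0.0328]), array([ 0.4539,  0.3994, -0.0008])]
top dot3 [array([0.4913, 0.0206, 0.0309]), array([0.4901, 0.0654, 0.0345]), array([0.4992, 0.1085, 0.0266])]
```

Call:
drive_tool(
  commands=[
    [0,0,-0.08,0.08,-0.08,0,1],
    [0,0,-0.16,0.16,-0.16,0,1],
    [0,0,-0.24,0.25,-0.24,0,1],
    [0,0,-0.32,0.34,-0.33,0,1],
    [0,0,-0.4,0.43,-0.42,0.03,1],
    [0,0,-0.48,0.52,-0.5,0.08,1],
    [0,0,-0.56,0.59,-0.56,0.1,1],
    [0,0,-0.64,0.616,-0.587,0.12,1],
  ],
)

```text
time_s: 8.78
position: [0.4925, 0.1133, 0.1205]
tool_rot: [0.566, 0.824, 0.0, -0.001]
ft_force: [0.1, -0.6, 0.5]
width: 0.0001
finger_force: 0.0
```

```bash
python3 - <<'E'
from h import *
st();rows([(.4962,.1095,.06,148)])
for i in range(3):
  robot.capture('scene');robot.capture('top')
  for c in('scene','top'):
    for q in('toggle_tip',):print(c,q,[np.round(d['centre'],4) for d in robot.landmark_of(c,q)])
E
```

```text
8.78 [0.4925 0.1133 0.1205] yaw 111.0 z [-0.001  0.001 -1.   ] F [ 0.14 -0.6   0.48] w 0.0001 j [ 0.1   0.15 -0.43  0.99  0.    1.3 ]
[0.0, -0.001, -0.411, -0.02, 0.008, 0.242]
scene toggle_tip [array([ 0.6081, -0.1155,  0.0857])]
top toggle_tip [array([ 0.6115, -0.1111,  0.0802])]
scene toggle_tip [array([ 0.6086, -0.1137,  0.0852])]
top toggle_tip [array([ 0.6141, -0.1122,  0.0821]), array([0.4972, 0.1067, 0.034 ])]
scene toggle_tip [array([ 0.6081, -0.1144,  0.0869]), array([0.5546, 0.4134, 0.0024])]
top toggle_tip [array([ 0.6138, -0.1126,  0.0834])]
```

```bash
python3 - <<'E'
from h import *
import cv2
st()
for c,uv in(('scene',(248,236)),('top',(344,199))):
    p=robot.capture(c);q=R.from_quat(p['orientation'])
    for n,im in(('off',cv2.imread(f'pics/{c}0.png')[:,:,::-1]),('now',p['pixels'])):
        s=im.astype(int);m=np.zeros(s.shape[:2]);u,v=uv
        sl=np.s_[v-28:v+22,u-22:u+32]
        m[sl]=((s[...,0]>1.9*s[...,1]+20)&(s[...,0]>2*s[...,2]+10))[sl]
        k,l,stt,ce=cv2.connectedComponentsWithStats(m.astype(np.uint8));i=1+stt[1:,4].argmax()
        a,b=ce[i];ray=q.apply([(a-p['cx'])/p['fx'],-(b-p['cy'])/p['fy'],-1])
        print(c,n,np.round(ce[i],2),stt[i],np.round(p['origin']+ray*(.084-p['origin'][2])/ray[2],4))
E
```

```text
9.38 [0.4932 0.1105 0.1215] yaw 110.5 z [ 0.  0. -1.] F [ 0.61 -0.1  -0.1 ] w -0.0001 j [ 0.09  0.15 -0.43  0.99 -0.    1.31]
scene off [245.94 230.89] [242 227   9   9  53] [ 0.5754 -0.1251  0.084 ]
scene now [252.23 239.85] [249 236   8   9  53] [ 0.6176 -0.1143  0.084 ]
top off [343.09 197.91] [339 194   9   9  67] [ 0.5728 -0.1239  0.084 ]
top now [340.1  183.79] [336 180   9   9  67] [ 0.609  -0.1127  0.084 ]
```

```bash
python3 - <<'E'
from h import *
import cv2
p=robot.capture('top');q=R.from_quat(p['orientation'])
K=lambda X:np.array((lambda c:(p['cx']+p['fx']*c[0]/-c[2],p['cy']-p['fy']*c[1]/-c[2]))(q.inv().apply(X-p['origin'])))
u=np.array([.9545,.2983,0]);v=np.array([-.2983,.9545,0])
out=[]
for n,im in(('off',cv2.imread('pics/top0.png')),('now',np.ascontiguousarray(p['pixels'][:,:,::-1]))):
    c=cv2.resize(im[160:230,310:370],None,fx=6.5,fy=6.5,interpolation=2)
    for b in(-.0215,.0215):   # block outline at z=.047 for pivot = off ball+21.5u ; ball circles
        P=np.array([.5743,-.1245,0])+.0215*u
        cs=np.array([(K(P+a*.035*u+d*.025*v+[0,0,.047])-[310,160]+.5)*6.5 for a,d in((1,1),(1,-1),(-1,-1),(-1,1))]).astype(int)
        cv2.polylines(c,[cs],True,(0,255,0),1)
        cv2.circle(c,tuple(((K(P+b*u+[0,0,.084])-[310,160]+.5)*6.5).astype(int)),int(6.5*.013*390/.96),(255,255,0),1)
    out.append(c)
cv2.imwrite('pics/t3.png',np.hstack(out))
E
```

```text
(no output)
```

View pics/t3.png

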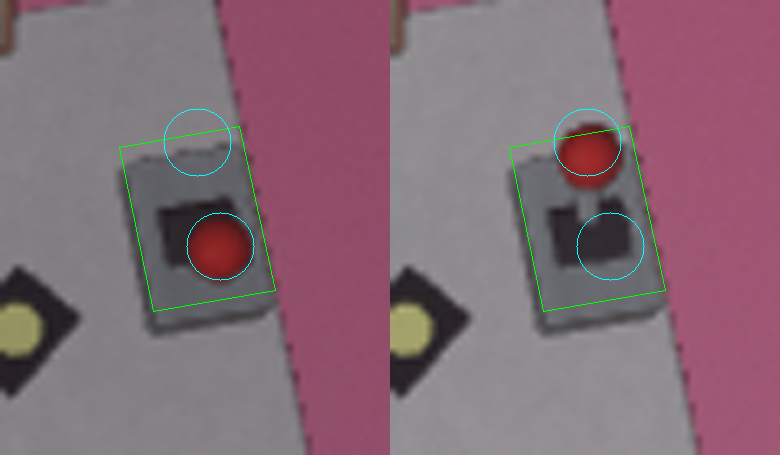

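The block's slot centre lies about 5 mm nearer the robot than I assumed from the starting ball. Measured from the real pivot, the ball at (588,157) now sits about 21 mm over. That fits the stop I felt (7 N, no motion), so the lever is fully on. Next is dot 1.

```bash
python3 -c "
from h import *
st();rows([(.4966,.1093,.05,148),(.4966,.1093,.034,148)])"
```

```text
9.53 [0.493  0.1108 0.1214] yaw 110.5 z [ 0.  0. -1.] F [ 0.7  -0.46 -0.62] w 0.0 j [ 0.09  0.15 -0.43  0.99  0.    1.31]
[0.0, 0.0, -0.417, -0.011, 0.011, 0.286]
[0.0, 0.0, -0.417, -0.011, 0.011, 0.35]
```

Call:
drive_tool(
  commands=[
    [0,0,-0.08,-0.01,0.01,0.05,1],
    [0,0,-0.16,-0.01,0.01,0.12,1],
    [0,0,-0.24,-0.01,0.01,0.19,1],
    [0,0,-0.32,-0.01,0.01,0.25,1],
    [0,0,-0.4,-0.011,0.011,0.28,1],
    [0,0,-0.417,-0.011,0.011,0.3,1],
    [0,0,-0.417,-0.011,0.011,0.3,1],
    [0,0,-0.417,-0.011,0.011,0.3,1],
  ],
)

```text
time_s: 10.2
position: [0.4962, 0.1094, 0.0461]
tool_rot: [0.276, 0.961, -0.0, -0.0]
ft_force: [-0.4, -0.1, 0.4]
width: -0.0001
finger_force: 0.0
```

```bash
python3 -c "
from h import *
st();rows([(.4966,.1093,.032,148),(.4863,.0655,.032,148)])"
```

```text
10.2 [0.4962 0.1094 0.0461] yaw 148.0 z [-0.001 -0.    -1.   ] F [-0.38 -0.14  0.44] w -0.0001 j [ 0.09  0.25 -0.5   0.83  0.    0.65]
[-0.0, -0.0, 0.0, -0.002, 0.001, 0.056]
[-0.0, -0.0, 0.0, -0.059, -0.17, 0.056]
```

Call:
drive_tool(
  commands=[
    [0,0,0,0,0,0.02,1],
    [0,0,0,0,0,0.036,1],
    [0,0,0,0,0,0.044,1],
    [0,0,0,0,0,0.05,1],
    [0,0,0,0,0,0.054,1],
    [0,0,0,0,0,0.056,1],
    [0,0,0,0,0,0.056,1],
    [0,0,0,0,0,0.056,1],
  ],
)

```text
time_s: 10.87
position: [0.4964, 0.1094, 0.0324]
tool_rot: [0.275, 0.961, -0.0, -0.0]
ft_force: [-0.5, 0.4, 1.3]
width: 0.0002
finger_force: 0.3
```

```bash
python3 - <<'E'
from h import *
st()
a0=np.radians([40,20,0,-20,-40]);t=np.radians(17.36)
z=.0315
L=[]
for a in np.radians(np.arange(40,-41,-5)):
    d=np.array([.61616,.05948])+.13*np.array([-np.cos(t-0)*np.cos(a)-np.sin(t)*np.sin(a),-np.sin(t)*np.cos(a)+np.cos(t)*np.sin(a)])
    L.append((*d,z,148))
rows(L)
E
```

```text
10.87 [0.4964 0.1094 0.0324] yaw 148.1 z [-0. -0. -1.] F [-0.55  0.37  1.34] w 0.0002 j [ 0.09  0.27 -0.51  0.8  -0.    0.65]
[-0.0, -0.0, 0.001, 0.001, -0.0, 0.004]
[-0.0, -0.0, 0.001, -0.008, -0.044, 0.004]
[-0.0, -0.0, 0.001, -0.021, -0.088, 0.004]
[-0.0, -0.0, 0.001, -0.038, -0.13, 0.004]
[-0.0, -0.0, 0.001, -0.059, -0.17, 0.004]
[-0.0, -0.0, 0.001, -0.082, -0.209, 0.004]
[-0.0, -0.0, 0.001, -0.11, -0.245, 0.004]
[-0.0, -0.0, 0.001, -0.14, -0.279, 0.004]
[-0.0, -0.0, 0.001, -0.173, -0.31, 0.004]
[-0.0, -0.0, 0.001, -0.209, -0.338, 0.004]
[-0.0, -0.0, 0.001, -0.246, -0.363, 0.004]
[-0.0, -0.0, 0.001, -0.286, -0.385, 0.004]
[-0.0, -0.0, 0.001, -0.328, -0.402, 0.004]
[-0.0, -0.0, 0.001, -0.371, -0.417, 0.004]
[-0.0, -0.0, 0.001, -0.415, -0.427, 0.004]
[-0.0, -0.0, 0.001, -0.46, -0.434, 0.004]
[-0.0, -0.0, 0.001, -0.506, -0.436, 0.004]
```

Contact at about 1 N. I stroke one dot per call and check the depth each time.

Call:
drive_tool(
  commands=[
    [0,0,0,-0.003,-0.022,0.003,1],
    [0,0,0,-0.008,-0.044,0.004,1],
    [0,0,0,-0.014,-0.066,0.004,1],
    [0,0,0,-0.021,-0.088,0.004,1],
    [0,0,0,-0.029,-0.109,0.004,1],
    [0,0,0,-0.038,-0.13,0.004,1],
    [0,0,0,-0.048,-0.15,0.004,1],
    [0,0,0,-0.059,-0.17,0.004,1],
  ],
)

```text
time_s: 11.53
position: [0.4864, 0.0649, 0.0313]
tool_rot: [0.275, 0.961, 0.0, -0.0]
ft_force: [-0.7, 1.3, 0.3]
width: 0.0001
finger_force: 0.6
```

```bash
cat >>h.py <<'E'
def arc(a0,a1,z=.0315,n=8):
    t=np.radians(17.36);L=[]
    for a in np.radians(np.linspace(a0,a1,n+1)[1:]):
        L.append((.61616-.13*np.cos(t-a+0) if 0 else .61616+.13*(-np.cos(t)*np.cos(a)-np.sin(t)*np.sin(a)),.05948+.13*(-np.sin(t)*np.cos(a)+np.cos(t)*np.sin(a)),z,148))
    rows(L)
E
python3 -c "
from h import *
st();arc(20,0)"
```

```text
11.53 [0.4864 0.0649 0.0313] yaw 148.1 z [-0.  0. -1.] F [-0.69  1.32  0.31] w 0.0001 j [ 0.    0.24 -0.55  0.78  0.    0.56]
[0.0, -0.0, 0.001, -0.01, -0.018, -0.001]
[0.0, -0.0, 0.001, -0.023, -0.037, -0.001]
[0.0, -0.0, 0.001, -0.036, -0.055, -0.001]
[0.0, -0.0, 0.001, -0.05, -0.073, -0.001]
[0.0, -0.0, 0.001, -0.064, -0.09, -0.001]
[0.0, -0.0, 0.001, -0.08, -0.107, -0.001]
[0.0, -0.0, 0.001, -0.096, -0.123, -0.001]
[0.0, -0.0, 0.001, -0.113, -0.138, -0.001]
```

Call:
drive_tool(
  commands=[
    [0,0,0,-0.011,-0.018,0.003,1],
    [0,0,0,-0.023,-0.037,0.003,1],
    [0,0,0,-0.036,-0.055,0.003,1],
    [0,0,0,-0.05,-0.073,0.003,1],
    [0,0,0,-0.064,-0.09,0.003,1],
    [0,0,0,-0.08,-0.107,0.003,1],
    [0,0,0,-0.096,-0.123,0.003,1],
    [0,0,0,-0.113,-0.138,0.003,1],
  ],
)

```text
time_s: 12.2
position: [0.4922, 0.0207, 0.0305]
tool_rot: [0.275, 0.961, -0.0, -0.0]
ft_force: [-0.5, 1.4, 1.1]
width: -0.0002
finger_force: 0.9
```

```bash
python3 -c "
from h import *
st();arc(0,-20)"
```

```text
12.2 [0.4922 0.0207 0.0305] yaw 148.1 z [-0.  0. -1.] F [-0.52  1.41  1.12] w -0.0002 j [-0.09  0.24 -0.54  0.78 -0.    0.47]
[-0.0, -0.0, 0.001, -0.017, -0.015, -0.004]
[-0.0, -0.0, 0.001, -0.035, -0.028, -0.004]
[-0.0, -0.0, 0.001, -0.054, -0.041, -0.004]
[-0.0, -0.0, 0.001, -0.073, -0.053, -0.004]
[-0.0, -0.0, 0.001, -0.093, -0.064, -0.004]
[-0.0, -0.0, 0.001, -0.113, -0.075, -0.004]
[-0.0, -0.0, 0.001, -0.134, -0.084, -0.004]
[-0.0, -0.0, 0.001, -0.155, -0.093, -0.004]
```

Depth is now about 3.5 mm, so I ease off by 0.5 mm.

Call:
drive_tool(
  commands=[
    [0,0,0,-0.017,-0.015,-0.002,1],
    [0,0,0,-0.035,-0.028,-0.002,1],
    [0,0,0,-0.054,-0.041,-0.002,1],
    [0,0,0,-0.073,-0.053,-0.002,1],
    [0,0,0,-0.093,-0.064,-0.002,1],
    [0,0,0,-0.113,-0.075,-0.002,1],
    [0,0,0,-0.134,-0.084,-0.002,1],
    [0,0,0,-0.155,-0.093,-0.002,1],
  ],
)

```text
time_s: 12.87
position: [0.5131, -0.0194, 0.031]
tool_rot: [0.275, 0.961, -0.0, -0.0]
ft_force: [-1.1, 0.5, 1.8]
width: 0.0004
finger_force: 0.7
```

```bash
python3 -c "
from h import *
st();arc(-20,-41)"
```

```text
12.87 [ 0.5131 -0.0194  0.031 ] yaw 148.1 z [-0. -0. -1.] F [-1.14  0.46  1.77] w 0.0004 j [-0.16  0.28 -0.5   0.8  -0.    0.39]
[-0.0, -0.0, 0.001, -0.022, -0.008, -0.002]
[-0.0, -0.0, 0.001, -0.044, -0.015, -0.002]
[-0.0, -0.0, 0.001, -0.068, -0.021, -0.002]
[-0.0, -0.0, 0.001, -0.091, -0.026, -0.002]
[-0.0, -0.0, 0.001, -0.114, -0.029, -0.002]
[-0.0, -0.0, 0.001, -0.138, -0.032, -0.002]
[-0.0, -0.0, 0.001, -0.162, -0.034, -0.002]
[-0.0, -0.0, 0.001, -0.186, -0.034, -0.002]
```

Call:
drive_tool(
  commands=[
    [0,0,0,-0.022,-0.008,-0.001,1],
    [0,0,0,-0.045,-0.015,-0.001,1],
    [0,0,0,-0.069,-0.021,-0.001,1],
    [0,0,0,-0.093,-0.026,-0.001,1],
    [0,0,0,-0.117,-0.029,-0.001,1],
    [0,0,0,-0.142,-0.032,-0.001,1],
    [0,0,0,-0.167,-0.033,-0.001,1],
    [0,0,0,-0.188,-0.033,-0.001,1],
  ],
)

```text
time_s: 13.53
position: [0.549, -0.0513, 0.0313]
tool_rot: [0.275, 0.961, -0.0, 0.0]
ft_force: [-0.4, 0.5, 1.1]
width: -0.0001
finger_force: 0.6
```

```bash
python3 - <<'E'
from h import *
import cv2
st();arc(-40,-41,n=1)
p=robot.capture('scene')['pixels'][200:290,210:330,::-1];a=cv2.resize(p,None,fx=4,fy=4,interpolation=2)
p=robot.capture('top')['pixels'][150:240,230:350,::-1];b=cv2.resize(p,(400,360),interpolation=2)
cv2.imwrite('pics/e.png',np.hstack([a[:,:400],b]))
for c in('scene','top'):
    for q in('toggle_tip','mirror','lipstick','dot5'):print(c,q,[np.round(d['centre'],4) for d in robot.landmark_of(c,q)])
st()
E
```

```text
13.53 [ 0.549  -0.0513  0.0313] yaw 148.1 z [ 0. -0. -1.] F [-0.4   0.48  1.12] w -0.0001 j [-0.21  0.33 -0.42  0.82 -0.    0.35]
[-0.0, 0.0, 0.001, 0.004, -0.002, -0.001]
scene toggle_tip [array([ 0.6095, -0.1114,  0.0885])]
scene mirror [array([0.5554, 0.0169, 0.0008])]
scene lipstick []
scene dot5 [array([ 0.5138, -0.0206,  0.0299]), array([ 0.5481, -0.0529,  0.0298]), array([0.4915, 0.0201, 0.0288]), array([ 0.5214, -0.3896, -0.001 ])]
top toggle_tip []
top mirror []
top lipstick []
top dot5 [array([0.4965, 0.1095, 0.028 ])]
14.03 [ 0.5485 -0.0507  0.0315] yaw 148.1 z [ 0.001 -0.    -1.   ] F [ 0.75 -0.76  0.89] w -0.0 j [-0.21  0.33 -0.42  0.82 -0.    0.35]
```

View pics/e.png

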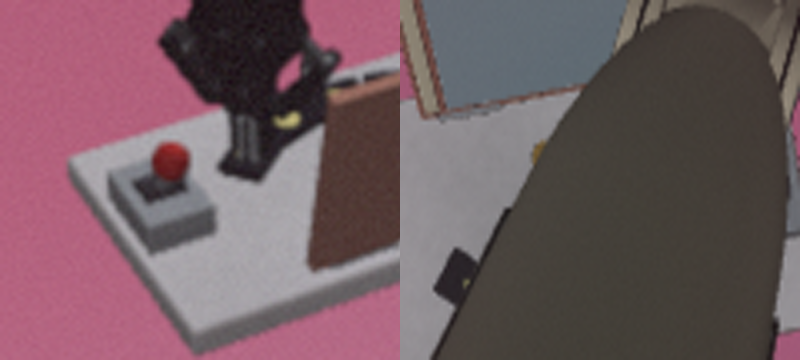

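The fingers cover dot 5 at (245,165), with dot 4 free at (288,120). The lever leans to the mirror side at (170,160), and the base and lipstick have not moved. Handing in.

```bash
python3 -c "
from station import robot
print(robot.hand_in())"
```

```text
the job is handed in; nothing more can be done
None
```

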